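Tip an inspected module out of its nest and put it in the pass tray

ROBOT

A 6-joint arm with a two-finger parallel gripper is mounted at the origin on the work surface. World frame = base frame: x ahead of the robot, y to its left, z up, the work surface at z = 0. Lengths are in mm, angles in degrees, forces in N, time in s.
With the tool pointing down it reaches from about 300 to 775 mm from the base axis. Payload 14.6 kg.
Tool frame: the origin (TCP) lies on the centre line of the jaws, within the pads' length; the fingertips stand env.finger_overhang ahead of it and the grasp point (between the pads) lies 3 mm ahead of it (env.finger_overhang is the distance from the TCP to the fingertips, in mm); z points along the fingers, y is the line along which they close (so a half turn about z gives the same grasp; the last joint's range is limited). The gripper opens to 94 mm and grips with 3 to 60 N. Pads are 16 mm wide; open, the fingers measure 119 mm over their backs; the gripper's body (75 mm by 177 mm) begins 78 mm behind the grasp point.
Start: joints at [-3.816, 17.183, 87.147, -0, 75.671, -3.816], TCP at [549.99, -0.002, 227.446] pointing down, gripper open.
Joint ranges: [-173.82, 173.82], [-45.26, 126.66], [13.44, 144.39], [-59.66, 239.66], [0, 175.72], [-146.38, 146.38]. Speed limits (degrees/s): [127.2, 127.2, 147.25, 180, 180, 180].

INTERFACE

Orientations are given as a 3x3 rotation matrix whose columns are the frame's x, y, z axes.
In Python, from plant import env gives the robot as it stands.
- The arm moves only by the tool arm_command, never from a script. Its arguments are lists of equal length, an entry for each row: "travel": the shift along the tool's x, y, z normalised to -1 to 1, where 1 is 400 mm, a list of three; "rot": the turn, a rotation vector about the tool's x, y, z normalised to -1 to 1, where 1 is 180 degrees, a list of three; "grip": the gripper's target within -1 to 1 (fully open at 1, half-way at 0, shut at -1). A call has 1 to 10 rows; each row is the pose to reach, as a shift and turn from the pose commanded when the call began, along the tool's axes at that moment, turning the shorter way round; what a row does not reach only later rows make up. A row lasts 1/8 s, in which the tool goes at most 62.5 mm and 10.7 degrees, less where a joint would pass 70% of its speed; a pose out of reach is approached as far as the arm can. A call with a number of a shift or a turn outside -1 to 1 is refused whole. A call with a gripper value outside its range is refused whole. The fingers move at their own pace and stop on an object; the grip force is fixed at half the most. Time passes only in rows, so rows that repeat a pose let the fingers close. It gives the time, the measured TCP pose, the force, the opening and the grip force at its end, in the units of the state.
- env.state(): the state, without advancing time (a new reading comes with each control period).
- env.get_image(name): name is "scene" or "side" or "wrist"; returns the picture (400x640x3 uint8, red, green, blue); there is no depth.
- env.camera_model(name): a dict with "K" (3x3 intrinsics, pixels), "R" (3x3) and "t" (3): a world point X has camera coordinates R X + t; the wrist camera has in their place "hand_eye" (4x4, takes a point from camera to tool coordinates, whose origin is the TCP and whose axes are the flange's). Camera axes: x right, y down, z forward; pixel columns grow to the right and rows downward; lengths in mm; the calibration is good to about 2 mm. The wrist camera is an equidistant fisheye: a pixel r from the principal point sees the ray r / f radians off the axis. A picture is of the moment at which its call begins: read the wrist's pose just before it. camera_model takes no time and is no camera call.
- env.job_done(): hands the job in; it is judged then, once.
The state is a dict: "clock": time; "q": joint angles; "qvel": joint speeds; "joint_torque": joint torques, N m; "tool_pos": TCP position; "eef_rot": TCP orientation; "wrist_force": force on the tool from outside, world axes, zero at the start; "ft_torque": the same for the moment, N m; "gripper_width": finger opening in mm; "finger_force": force on a finger pad.
Only numpy, scipy, OpenCV 4.12 (cv2) and the standard library are available. Lean on these libraries where they do the work, as an engineer would, in place of code of your own. Each camera call takes 0.05 s, during which the arm holds its last target. There are 200 camera calls.

TASK

The gold module in the black inspection nest has passed. Its pocket leaves no room for fingers, so press its end down at the finger slot until the module stays tipped up, then take it by the raised end, lift it out and lay it flat, lid up, in the green tray without dropping it. Leave the module in the red tray, the bottle, the brush and the jar where they are.

Things in the scene. Friction and masses are not known exactly. Their poses are not given: they have to be found in the camera images.
- nest: Black inspection nest, fixed: block 146 (x) x 96 (y) x 54 mm high, flanges 8 mm high out to y = +-64 mm. Origin: centre of its underside, z up. In its top a pocket 122 x 56 mm, centred, 20 mm deep; the module lies in it flush with the rim, 1 mm of play all round. The -x end wall has a finger slot 46 mm wide, open from the top down to the bench; the +x end is closed.
- nest_ridge (a point): Ridge across the pocket's floor, at nest x = -3.5 mm, 34 mm above the bench. From here to +x the floor is level; to -x it slopes down at 30 degrees. A light push down (under 3 N) on the module's slot end tips it over this ridge onto the slope; it then stays tipped about 30 degrees by itself, perhaps sliding up to 6 mm down the slope.
- nest_press (a point): Point on the rim level (54 mm above the bench) over the module's slot end, at nest x = -44 mm, y = 0: press the module down here; it sinks about 20 mm. Pressing at the other end does not tip it. Once tipped, the top of the module's +x end stands 20 to 25 mm above the rim and can be gripped across its 54 mm width.
- module_centre (a point): The gold-plated module to be moved, about 0.22 kg: a housing 104 (x) x 54 (y) x 20 mm (z) with a mounting ear 8 mm long, 54 mm wide and 5 mm thick at the foot of each x end (120 mm over all). This point is the centre of the housing, 10 mm above its underside; axes along its length (x), width (y) and up through its lid (z). At the start it lies in the nest with its x axis along the nest's x.
- tray_pass: Green open tray for passed modules, fixed: 200 (x) x 150 (y) x 22 mm high outside, walls and floor 5 mm thick. Origin: centre of its underside, z up. Empty at the start.
- tray_reject: Red open tray for rejected modules, fixed, same size and origin as the green one; it holds one module already.
- reject_centre (a point): Centre of the module that lies in the red tray (same make as the one in the nest); to be left alone.
- bottle: Bystander: clear bottle, 56 mm across, 130 mm high, standing beyond the work; origin at its base.
- brush: Bystander: black antistatic brush, 150 mm long, 12 mm high, lying beyond the work; origin at its underside.
- jar: Bystander: small amber jar, 70 mm across, 60 mm high; origin at its base.
There are look-alikes about, which are no part of the job. Leave any blue, pink or purple look-alike of the part that bears module_centre alone.

How it is judged (in metres and radians):
On the way, in this order (a step that is already met when the one before it is completed fails the run):
1. the module stands tipped up in the nest by itself, not touched by the fingers, its end away from the slot raised above the rim (angle between module_centre's own z axis and vertical between 0.35 and 0.7 rad and horizontal distance between module_centre and nest below 0.03 m and z of module_centre in the frame of nest below 0.055 m and x of module_centre in the frame of nest below -0.002 m and contact force between module and the fingers below 0.05 N), for 0.3 s.
2. the module is lifted clear of the nest (z of module_centre in the frame of nest above 0.08 m), for 0.1 s.
At the end, for the whole second after the job is handed in: The module lies at rest inside the green tray, flat on its floor (within 0.08 rad and 4 mm), lid up (x of module_centre in the frame of tray_pass between -0.06 and 0.06 m and y of module_centre in the frame of tray_pass between -0.06 and 0.06 m and z of module_centre in the frame of tray_pass below 0.019 m and angle between module_centre's own z axis and vertical below 0.08 rad and linear speed of module below 0.02 m/s); the robot touches nothing.
It fails at once if the module is dropped: let go of, away from the nest, more than about 25 mm above where it would lie in a tray (contact force between module and the fingers below 0.05 N and horizontal distance between module_centre and nest above 0.1 m and height (world z) of module_centre above 0.04 m).
It fails at once if the module in the red tray is moved by more than 15 mm (distance of reject_centre from where it was at the start of the episode above 0.015 m).
It fails at once if the bottle, brush or jar is moved by more than 30 mm (distance of any of bottle, brush, jar from where it was at the start of the episode above 0.03 m).
It also fails if it takes over 53 s, if anything falls off the work surface, if the arm or the gripper's body presses on something with over 40 N, if the wrist force passes 120 N, or if a joint passes its speed limit or range.

## Working session

There is one attempt and no reset: what is moved stays moved. The work goes in short steps, Python scripts to look and compute and a tool call to move; the robot and the scene stay as the last step left them, time stands still between calls to the robot, and variables do not carry over. Pictures are saved under pics/ and viewed, at most 10 in all, crops included, and the job is handed in when it is done.

Besides the shell and the picture viewer there is one more tool, called after "Emit:" as a command line: name --argument value ..., lists and objects as JSON in quotes. arm_command: Moves the arm, as the interface text tells. Scaled input: -1 to 1 covers 400 mm each way for a shift and 180 degrees each way for a turn. Its arguments: {"type":"object","properties":{"travel":{"type":"array","items":{"type":"array","items":{"type":"number","minimum":-1,"maximum":1}}},"rot":{"type":"array","items":{"type":"array","items":{"type":"number","minimum":-1,"maximum":1}}},"grip":{"type":"array","items":{"type":"number"}}},"required":["travel","rot","grip"]}

```bash
mkdir -p pics; ls; python3 - <<'E'
from plant import env
import cv2,numpy as np
s=env.state();print(s['clock'],s['tool_pos'],s['eef_rot'],s['gripper_width'],env.finger_overhang)
ims=[]
for n in("scene","side","wrist"):
    im=env.get_image(n)[...,::-1];cv2.imwrite(f"pics/{n}0.png",im)
    m=env.camera_model(n);print(n,{k:np.round(v,3).tolist() if not isinstance(v,str) else v for k,v in m.items()})
E
```

```text
pics
0.0 [5.49773065e+02 2.71055084e-02 2.26891398e+02] [[-1.28784807e-06  9.99999360e-01 -1.13100227e-03]
 [ 9.99999994e-01  1.40698775e-06  1.05339122e-04]
 [ 1.05340645e-04 -1.13100212e-03 -9.99999355e-01]] 93.86998048146856 22.0
scene {'K': [[498.143, 0.0, 326.604], [0.0, 498.143, 200.398], [0.0, 0.0, 1.0]], 'R': [[0.126, 0.992, 0.009], [0.754, -0.09, -0.651], [-0.645, 0.089, -0.759]], 't': [109.578, -340.205, 1672.087]}
side {'K': [[486.932, 0.0, 315.167], [0.0, 486.932, 199.03], [0.0, 0.0, 1.0]], 'R': [[0.839, -0.544, 0.009], [-0.391, -0.615, -0.685], [0.378, 0.571, -0.728]], 't': [-502.111, 149.209, 1326.956]}
wrist {'K': [[309.707, 0.0, 317.301], [0.0, 309.707, 203.142], [0.0, 0.0, 1.0]], 'hand_eye': [[0.001, -0.973, -0.232, 65.55], [1.0, 0.001, 0.0, -0.172], [-0.0, -0.232, 0.973, -157.966], [0.0, 0.0, 0.0, 1.0]]}
```

View pics/scene0.png

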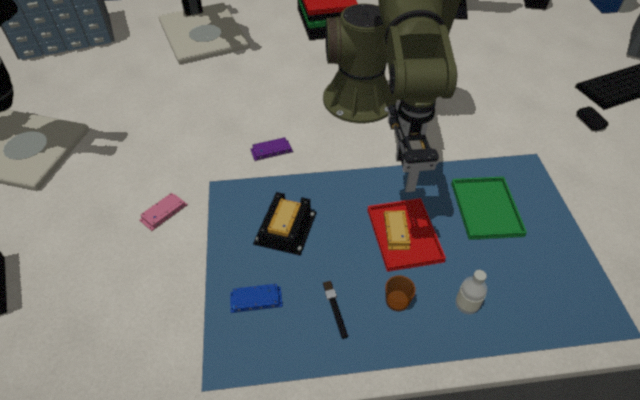

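View pics/side0.png

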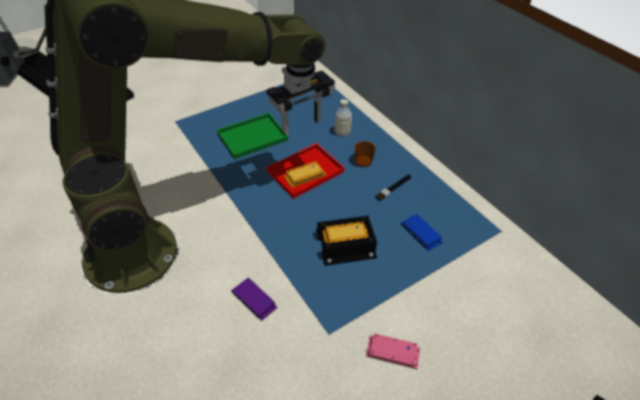

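The scene view shows the black nest with gold module at (286,220), the red tray with a gold module at (400,232), and the green tray at (487,208). In the side view the nest is at (346,240), the red tray at (306,170) and the green tray at (252,135). Candidates are gold in the nest (285,217), gold in the red tray (398,229), blue (256,297), pink (163,210) and purple (271,149). The one in the black nest fits, and I'll confirm it with an enlarged crop.

```bash
cat > h.py <<'E'
from plant import env
import cv2,numpy as np
def onplane(name,uv,z,s=None):
    """rays of pixels uv (n,2) cut with the plane of height z"""
    m=env.camera_model(name);K=m['K'];uv=np.atleast_2d(uv).astype(float)
    d=np.c_[(uv[:,0]-K[0][2])/K[0][0],(uv[:,1]-K[1][2])/K[1][1],np.ones(len(uv))]
    if name=='wrist':
        th=np.hypot(d[:,0],d[:,1]);k=np.sinc(th/np.pi)
        d=np.c_[d[:,0]*k,d[:,1]*k,np.cos(th)]
        H=np.array(m['hand_eye']);R=np.array(s['eef_rot'])
        D=d@H[:3,:3].T@R.T;C=R@H[:3,3]+np.array(s['tool_pos'])
    else:
        R=np.array(m['R']);D=d@R;C=-R.T@np.array(m['t'])
    return C+D*((z-C[2])/D[:,2])[:,None]
def blob(im,lo,hi,near):
    """contour of the colour blob nearest a pixel (im BGR)"""
    k=cv2.inRange(cv2.cvtColor(im,cv2.COLOR_BGR2HSV),lo,hi)
    cs=[c for c in cv2.findContours(k,cv2.RETR_EXTERNAL,cv2.CHAIN_APPROX_NONE)[0] if cv2.contourArea(c)>40]
    return min(cs,key=lambda c:np.hypot(*(c[:,0].mean(0)-near)))
def rect(name,c,z,s=None):
    p=onplane(name,c[:,0],z,s)[:,:2].astype(np.float32)
    r=cv2.minAreaRect(p);return np.round(r[0],1),np.round(r[1],1),round(r[2],1)
GOLD=((12,110,90),(32,255,255));GREEN=((45,100,40),(80,255,255))
E
python3 - <<'E'
from h import *
for n,g,t in(("scene",(285,217),(487,208)),("side",(346,235),(252,135))):
    im=cv2.imread(f"pics/{n}0.png")
    print(n,rect(n,blob(im,*GOLD,g),54),rect(n,blob(im,*GREEN,t),22))
a=cv2.imread("pics/scene0.png")[180:265,240:330];b=cv2.imread("pics/side0.png")[205:275,305:390]
f=lambda x:cv2.resize(x,(400,400),interpolation=cv2.INTER_CUBIC)
cv2.imwrite("pics/crop1.png",np.hstack([f(a),f(b)]))
E
```

```text
scene (array([ 518.3, -287.4]), array([ 56.3, 112.4]), 67.4) (array([520.5, 259. ]), array([155.8, 212. ]), 86.6)
side (array([ 508.1, -284.6]), array([ 57.2, 119.2]), 67.3) (array([508.1, 252.1]), array([167.6, 204.5]), 86.5)
```

View pics/crop1.png

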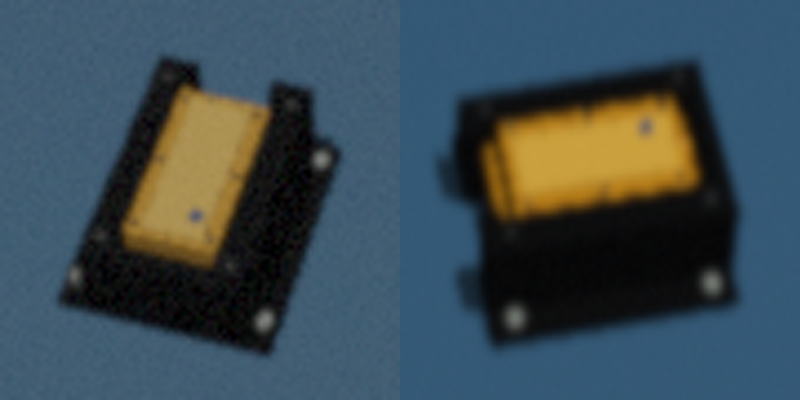

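The crop confirms it: the gold module with the blue dot lies in the black nest. The slot, a gap in the end wall, is at the top of the left crop (toward the robot), so nest +x points away from the robot at about -22.5°. Next I'm moving over the press point with the fingers shut for a close look.

Emit:
arm_command --travel '[[-0.67,-0.195,0.15],[-0.67,-0.195,0.15],[-0.67,-0.195,0.15],[-0.67,-0.195,0.15],[-0.67,-0.195,0.15],[-0.67,-0.195,0.15],[-0.67,-0.195,0.15],[-0.67,-0.195,0.15],[-0.67,-0.195,0.15]]' --rot '[[0,0,-0.375],[0,0,-0.375],[0,0,-0.375],[0,0,-0.375],[0,0,-0.375],[0,0,-0.375],[0,0,-0.375],[0,0,-0.375],[0,0,-0.375]]' --grip '[-1,-1,-1,-1,-1,-1,-1,-1,-1]'

```text
clock: 1.27
tool_pos: [472.0, -267.9, 167.4]
eef_rot: [[-0.923, 0.385, -0.0], [0.385, 0.923, 0.0], [0.0, -0.0, -1.0]]
wrist_force: [0.8, -0.2, -0.4]
gripper_width: 7.4
finger_force: 0.0
```

```bash
python3 - <<'E'
from h import *
s=env.state();im=env.get_image("wrist")[...,::-1].copy()
print(s['clock'],s['tool_pos'],np.round(s['eef_rot'],3).tolist(),s['gripper_width'],s['q'])
cv2.imwrite("pics/w1.png",im)
for n,p in(("scene",(470,308)),("scene",(400,305)),("side",(343,134)),("side",(362,163))):print(n,onplane(n,p,0).round())
E
```

```text
1.275 [ 472.02802086 -267.86336842  167.40234823] [[-0.923, 0.385, -0.0], [0.385, 0.923, 0.0], [0.0, -0.0, -1.0]] 7.350971119673156 [-3.34393714e+01  1.95071354e+01  9.24147852e+01 -2.66289375e-03
  6.80835153e+01 -1.00786777e+02]
scene [[801. 126.   0.]]
scene [[773. -35.   0.]]
side [[784. 110.   0.]]
side [[751. -44.   0.]]
```

View pics/w1.png

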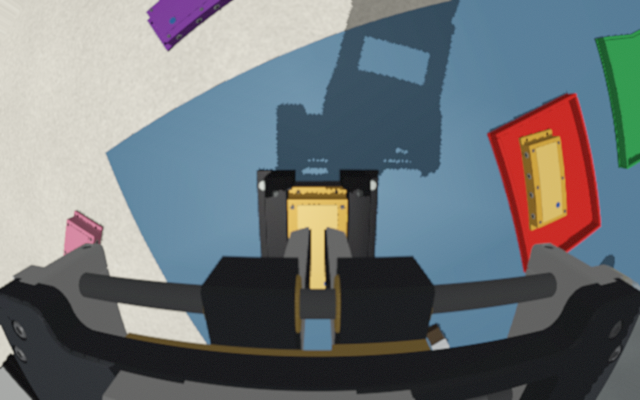

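Wrist view: the nest's slot end faces the top of the image, its rim spans columns 259–377 (centre 318), and the module's slot-end lid edge is near row 203–208 with the ear at row 190. The fingers are centred at column 318, so lateral alignment is good. Next I'll fix the lid edge along x.

```bash
python3 - <<'E'
from h import *
s=env.state();im=cv2.imread("pics/w1.png")
for v in range(178,216,2):print(v,im[v,318],end=' ')
print()
hsv=cv2.cvtColor(im,cv2.COLOR_BGR2HSV);g=cv2.inRange(hsv,*GOLD)
for v in(204,212,220,226):
    u=np.flatnonzero(g[v,270:365])+270;p=onplane('wrist',[(u[0]-.5,v),(u[-1]+.5,v)],54,s)
    print(v,u[0],u[-1],p[:,:2].round(1).tolist(),np.linalg.norm(p[1]-p[0]).round(1))
R=np.array(s['eef_rot'])
for v in (196,198,200,202,204,206):print(v,onplane('wrist',(318,v),54,s)[0].round(1))
# black block outer rim corners
for c in((262,172),(375,172),(262,183),(376,183)):print(c,onplane('wrist',c,54,s)[0].round(1))
E
python3 -c "
import cv2;im=cv2.imread('pics/w1.png')[160:260,240:400];cv2.imwrite('pics/c2.png',cv2.resize(im,(800,500),interpolation=cv2.INTER_CUBIC))"
```

```text
178 [95 78 55] 180 [81 65 50] 182 [37 33 31] 184 [30 27 28] 186 [ 45  92 119] 188 [ 98 186 220] 190 [102 191 226] 192 [ 91 176 211] 194 [ 54 121 153] 196 [ 33  88 116] 198 [ 38  96 126] 200 [ 95 181 217] 202 [ 96 185 221] 204 [ 95 167 196] 206 [138 207 229] 208 [142 212 235] 210 [142 212 235] 212 [142 211 235] 214 [142 211 235] 
204 286 347 [[459.7, -295.1], [481.2, -243.3]] 56.1
212 287 347 [[466.9, -297.3], [488.2, -246.0]] 55.5
220 287 347 [[473.8, -300.4], [495.3, -248.7]] 55.9
226 287 347 [[479.1, -302.7], [500.7, -250.8]] 56.2
196 [ 464.2 -265.1   54. ]
198 [ 465.9 -265.8   54. ]
200 [ 467.6 -266.5   54. ]
202 [ 469.3 -267.2   54. ]
204 [ 471.  -267.9   54. ]
206 [ 472.7 -268.6   54. ]
(262, 172) [ 424.7 -302.8   54. ]
(375, 172) [ 463.4 -209.7   54. ]
(262, 183) [ 433.8 -306.9   54. ]
(376, 183) [ 473.1 -212.3   54. ]
```

View pics/c2.png

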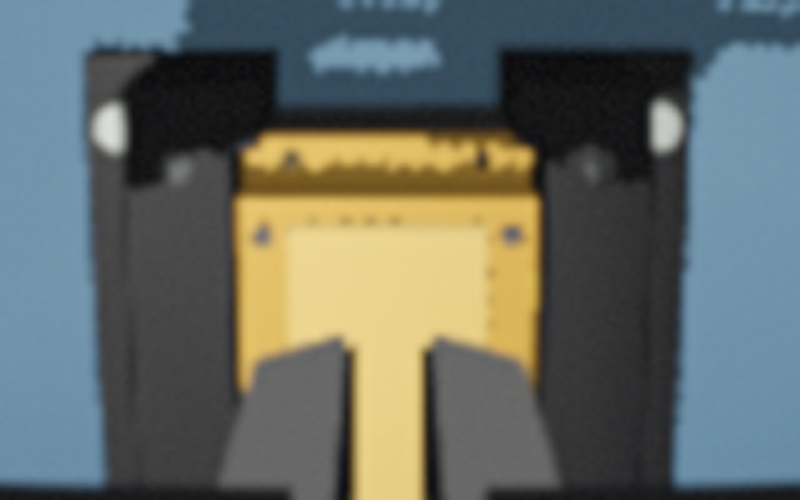

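The crop shows the lid's slot-end edge at full-image row 199, world (467,-266) at z = 54, with a measured width of 56 mm against the true 54. That puts the nest centre at about (514.5,-287) and the press point at about (474,-269.5). Now I'm pressing to tip height ~39.

Emit:
arm_command --travel '[[-0.006,-0.002,0.15],[-0.006,-0.002,0.21],[-0.006,-0.002,0.22],[-0.006,-0.002,0.23],[-0.006,-0.002,0.24],[-0.006,-0.002,0.25],[-0.006,-0.002,0.258],[-0.006,-0.002,0.266],[-0.006,-0.002,0.266],[-0.006,-0.002,0.266]]' --rot '[[0,0,0],[0,0,0],[0,0,0],[0,0,0],[0,0,0],[0,0,0],[0,0,0],[0,0,0],[0,0,0],[0,0,0]]' --grip '[-1,-1,-1,-1,-1,-1,-1,-1,-1,-1]'

```text
clock: 2.58
tool_pos: [473.9, -269.7, 61.2]
eef_rot: [[-0.924, 0.383, 0.0], [0.383, 0.924, -0.0], [-0.0, -0.0, -1.0]]
wrist_force: [-0.6, 0.6, 1.4]
gripper_width: 0.8
finger_force: 0.5
```

Emit:
arm_command --travel '[[0,0,-0.03],[0,0,-0.15],[0,0,-0.3],[0,0,-0.35],[0,0,-0.35],[0,0,-0.35]]' --rot '[[0,0,0],[0,0,0],[0,0,0],[0,0,0],[0,0,0],[0,0,0]]' --grip '[-1,-1,1,1,1,1]'

```text
clock: 3.32
tool_pos: [473.5, -269.4, 200.0]
eef_rot: [[-0.924, 0.383, -0.001], [0.383, 0.924, 0.001], [0.002, 0.0, -1.0]]
wrist_force: [0.1, 1.1, -0.6]
gripper_width: 37.2
finger_force: 0.0
```

```bash
python3 - <<'E'
from h import *
f=lambda x:cv2.resize(x,(400,400),interpolation=cv2.INTER_CUBIC)
s=env.state();w=env.get_image("wrist")[...,::-1]
b=env.get_image("side")[...,::-1];a=env.get_image("scene")[...,::-1]
for n,i in(("w2",w),("side2",b),("scene2",a)):cv2.imwrite(f"pics/{n}.png",i)
cv2.imwrite("pics/c3.png",np.hstack([f(b[195:275,305:390]),f(w[150:350,220:420])]))
E
```

```text
(no output)
```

View pics/c3.png

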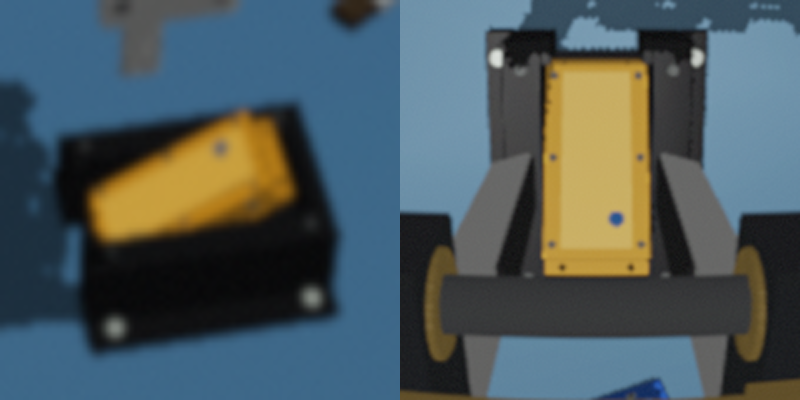

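The module is tipped: in the side crop its far end stands above the rim, and in the wrist crop the lid runs from row 62 (slot end) to about row 258, with the ear beyond. Next I'm intersecting the lid edges with the known 30° lid plane.

```bash
python3 - <<'E'
from h import *
s=env.state();N=np.array([514.5,-287,0]);a=np.radians(-22.5)
X=np.array([np.cos(a),np.sin(a),0]);Y=np.array([-np.sin(a),np.cos(a),0])
n=-.5*X+.866*np.array([0,0,1]);P=N-13.5*X+np.array([0,0,51.3])
im=cv2.imread("pics/w2.png")
print([(v,im[v,330:334].mean(0).astype(int).tolist()) for v in list(range(174,186,2))+list(range(268,292,2))])
g=cv2.inRange(cv2.cvtColor(im,cv2.COLOR_BGR2HSV),*GOLD)
def hit(uv):
    A,B=onplane('wrist',uv,0,s)[0],onplane('wrist',uv,100,s)[0];t=((P-A)@n)/((B-A)@n);p=A+t*(B-A);return p,np.round([(p-N)@X,(p-N)@Y,p[2]],1)
for v in(179,180,181,182,274,276,278,279,280):
    u=np.flatnonzero(g[v,270:370])+270;c=(u[0]+u[-1])/2;print(v,u[0],u[-1],hit((c,v))[1],[hit((x,v))[1][1] for x in(u[0]-.5,u[-1]+.5)])
for u,v in(((220+143/2),150+258/2),((220+250/2),150+258/2)):print(hit((u,v)))
# side view of the high lid edge: crop corners (245,110)->px
for c in((243,110),(300,190)):print(onplane('side',(305+c[0]*85/400,195+c[1]*80/400),76).round(1))
E
```

```text
[(174, [116, 99, 74]), (176, [38, 34, 31]), (178, [31, 38, 46]), (180, [36, 84, 112]), (182, [48, 129, 167]), (184, [62, 151, 189]), (268, [101, 175, 202]), (270, [102, 176, 202]), (272, [101, 175, 201]), (274, [82, 163, 196]), (276, [62, 152, 191]), (278, [62, 150, 189]), (280, [60, 148, 186]), (282, [62, 148, 187]), (284, [61, 148, 185]), (286, [59, 145, 184]), (288, [41, 65, 84]), (290, [51, 48, 47])]Traceback (most recent call last):
  File "<stdin>", line 11, in <module>
IndexError: index 0 is out of bounds for axis 0 with size 0
```

```bash
python3 - <<'E'
from h import *
s=env.state();N=np.array([514.5,-287,0]);a=np.radians(-22.5)
X=np.array([np.cos(a),np.sin(a),0]);Y=np.array([-np.sin(a),np.cos(a),0])
n=-.5*X+.866*np.array([0,0,1]);P=N-13.5*X+np.array([0,0,51.3])
im=cv2.imread("pics/w2.png")
g=cv2.inRange(cv2.cvtColor(im,cv2.COLOR_BGR2HSV),*GOLD)
def hit(uv):
    A,B=onplane('wrist',uv,0,s)[0],onplane('wrist',uv,100,s)[0];t=((P-A)@n)/((B-A)@n);p=A+t*(B-A);return np.round([(p-N)@X,(p-N)@Y,p[2]],1)
for v in(181,183,220,250,276,278,280):
    u=np.flatnonzero(g[v,270:370])+270
    if len(u): print(v,u[0],u[-1],hit(((u[0]+u[-1])/2,v)),[hit((x,v))[1] for x in(u[0]-.5,u[-1]+.5)])
for c in((243,110),(300,190)):print(onplane('side',(305+c[0]*85/400,195+c[1]*80/400),76).round(1))
E
```

```text
181 295 342 [-56.9   0.7  26.2] [np.float64(-25.3), np.float64(26.8)]
183 293 343 [-54.9   0.2  27.4] [np.float64(-27.5), np.float64(27.8)]
220 292 344 [-19.3   0.2  47.9] [np.float64(-27.5), np.float64(27.9)]
250 291 345 [ 8.   0.2 63.7] [np.float64(-27.9), np.float64(28.3)]
276 290 345 [31.1 -0.3 77. ] [np.float64(-28.5), np.float64(28.0)]
278 290 345 [32.9 -0.3 78.1] [np.float64(-28.5), np.float64(27.9)]
280 291 344 [34.6 -0.3 79.1] [np.float64(-27.5), np.float64(26.9)]
[[ 554.3 -274.2   76. ]]
[[ 548.  -336.7   76. ]]
```

The lid measures 104.5 mm along the slope (true 104), and its high edge is at nest x = 33.5, z = 78, within the expected 74–79. Next is the pre-grasp, tilted 30° to match the module.

Emit:
arm_command --travel '[[-0.09,-0.001,0.166],[-0.09,-0.001,0.166],[-0.09,-0.001,0.166],[-0.09,-0.001,0.166],[-0.09,-0.001,0.166],[-0.09,-0.001,0.166]]' --rot '[[0,-0.1667,0],[0,-0.1667,0],[0,-0.1667,0],[0,-0.1667,0],[0,-0.1667,0],[0,-0.1667,0]]' --grip '[1,1,1,1,1,1]'

```text
clock: 4.22
tool_pos: [507.8, -284.1, 135.2]
eef_rot: [[-0.801, 0.382, 0.461], [0.331, 0.924, -0.191], [-0.499, 0.0, -0.866]]
wrist_force: [0.8, 0.4, 0.3]
gripper_width: 93.9
finger_force: 0.0
```

Emit:
arm_command --travel '[[0.0055,0,0.05],[0.0055,0,0.1],[0.0055,0,0.13],[0.0055,0,0.15],[0.0055,0,0.152],[0.0055,0,0.152]]' --rot '[[0,0,0],[0,0,0],[0,0,0],[0,0,0],[0,0,0],[0,0,0]]' --grip '[1,1,1,1,1,1]'

```text
clock: 4.97
tool_pos: [533.4, -294.8, 81.3]
eef_rot: [[-0.8, 0.383, 0.462], [0.331, 0.924, -0.192], [-0.5, -0.0, -0.866]]
wrist_force: [-0.6, -0.3, -0.5]
gripper_width: 93.8
finger_force: 0.0
```

```bash
python3 - <<'E'
from h import *
s=env.state();print(s['tool_pos'],s['wrist_force'])
f=lambda x:cv2.resize(x,(400,400),interpolation=cv2.INTER_CUBIC)
b=env.get_image("side")[...,::-1];w=env.get_image("wrist")[...,::-1]
cv2.imwrite("pics/c4.png",np.hstack([f(b[185:275,300:390]),f(w[100:400,170:470])]))
E
```

```text
[ 533.41510371 -294.76403622   81.34221483] [-0.63945861 -0.33358618 -0.49383849]
```

View pics/c4.png

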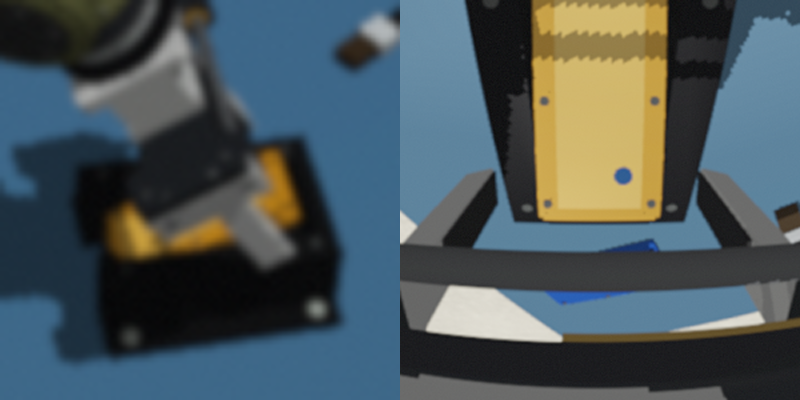

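The crops show the fingers straddling the raised end with no contact; the lid edge at crop row 218 lies within the fingers' span, centred. Now I'm closing the gripper.

Emit:
arm_command --travel '[[0,0,0],[0,0,0],[0,0,0],[0,0,0],[0,0,0],[0,0,0],[0,0,0],[0,0,0]]' --rot '[[0,0,0],[0,0,0],[0,0,0],[0,0,0],[0,0,0],[0,0,0],[0,0,0],[0,0,0]]' --grip '[-1,-1,-1,-1,-1,-1,-1,-1]'

```text
clock: 6.08
tool_pos: [533.3, -294.6, 80.9]
eef_rot: [[-0.8, 0.383, 0.462], [0.331, 0.924, -0.191], [-0.5, 0.0, -0.866]]
wrist_force: [-0.5, 2.3, -0.3]
gripper_width: 53.3
finger_force: 29.9
```

Emit:
arm_command --travel '[[-0.0065,0,-0.011],[-0.0125,0,-0.0217],[-0.025,0,-0.0433],[-0.0375,0,-0.065],[-0.05,0,-0.0866],[-0.075,0,-0.13],[-0.1,0,-0.1732],[-0.125,0,-0.2165],[-0.15,0,-0.26],[-0.15,0,-0.26]]' --rot '[[0,0,0],[0,0,0],[0,0,0],[0,0,0],[0,0,0],[0,0,0],[0,0,0],[0,0,0],[0,0,0],[0,0,0]]' --grip '[-1,-1,-1,-1,-1,-1,-1,-1,-1,-1]'

```text
clock: 7.32
tool_pos: [533.7, -295.0, 202.8]
eef_rot: [[-0.799, 0.383, 0.464], [0.331, 0.924, -0.193], [-0.503, -0.001, -0.865]]
wrist_force: [0.4, -0.7, -2.0]
gripper_width: 53.7
finger_force: 29.9
```

```bash
python3 - <<'E'
from h import *
s=env.state();print(s['tool_pos'],s['wrist_force'],s['gripper_width'])
f=lambda x:cv2.resize(x,(400,400),interpolation=cv2.INTER_CUBIC)
b=env.get_image("side")[...,::-1];w=env.get_image("wrist")[...,::-1];cv2.imwrite("pics/w5.png",w)
cv2.imwrite("pics/c5.png",np.hstack([f(b[135:275,275:415]),f(w[100:400,170:470])]))
E
```

```text
[ 533.66724261 -295.00096737  202.78719696] [ 0.40366782 -0.70308191 -1.99844668] 53.74761207258564
```

View pics/c5.png

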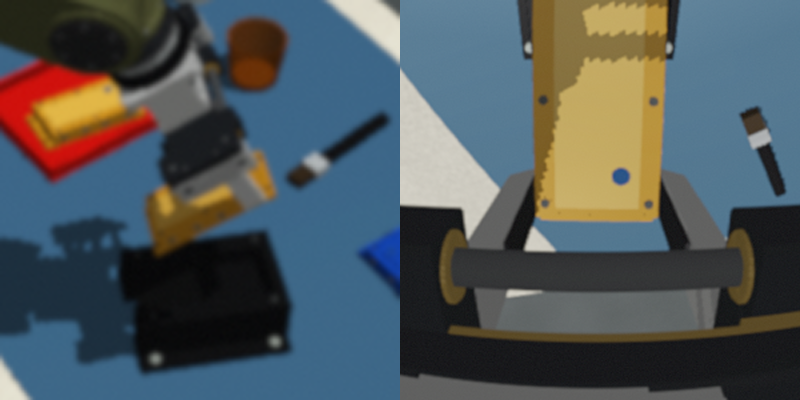

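The side crop shows the module held above the empty nest, and in the wrist crop it sits in the fingers as before, with no slip in pitch. Next I'm computing the carry, levelling on the way.

```bash
python3 - <<'E'
from h import *
from scipy.spatial.transform import Rotation as Ro
s=env.state();R=np.array(s['eef_rot']);p=np.array(s['tool_pos'])
a=np.radians(176.6);T=np.array([[np.cos(a),np.sin(a),0],[np.sin(a),-np.cos(a),0],[0,0,-1]])
print((R.T@([545,-20,170]-p)/400).round(4),(Ro.from_matrix(R.T@T).as_rotvec(degrees=True)/180).round(4))
print((T.T@(np.array([557,252.5,110])-[545,-20,170])/400).round(4))
E
```

```text
[ 0.2417  0.6455 -0.0515] [-0.0277  0.165  -0.1037]
[0.0105 0.6818 0.15  ]
```

Emit:
arm_command --travel '[[0.0242,0.0646,-0.005],[0.0483,0.129,-0.01],[0.0725,0.1937,-0.0155],[0.0967,0.2582,-0.0206],[0.1208,0.3228,-0.0258],[0.145,0.3873,-0.0309],[0.1692,0.4519,-0.036],[0.1934,0.5164,-0.0412],[0.2175,0.581,-0.0464],[0.2417,0.6455,-0.0515]]' --rot '[[-0.0028,0.0165,-0.0104],[-0.0055,0.033,-0.0207],[-0.0083,0.0495,-0.0311],[-0.0111,0.066,-0.0415],[-0.0139,0.0825,-0.0518],[-0.0166,0.099,-0.0622],[-0.0194,0.1155,-0.0726],[-0.0222,0.132,-0.083],[-0.025,0.1485,-0.0933],[-0.0277,0.165,-0.1037]]' --grip '[-1,-1,-1,-1,-1,-1,-1,-1,-1,-1]'

```text
clock: 8.68
tool_pos: [544.9, -19.2, 169.3]
eef_rot: [[-0.998, 0.058, -0.003], [0.058, 0.998, 0.0], [0.003, 0.0, -1.0]]
wrist_force: [0.6, 1.0, -2.0]
gripper_width: 53.8
finger_force: 29.9
```

Emit:
arm_command --travel '[[0.001,0.07,0.015],[0.002,0.145,0.03],[0.003,0.22,0.045],[0.0045,0.3,0.06],[0.006,0.38,0.08],[0.007,0.46,0.1],[0.008,0.54,0.12],[0.009,0.62,0.14],[0.0105,0.67,0.15],[0.0105,0.682,0.15]]' --rot '[[0,0,0],[0,0,0],[0,0,0],[0,0,0],[0,0,0],[0,0,0],[0,0,0],[0,0,0],[0,0,0],[0,0,0]]' --grip '[-1,-1,-1,-1,-1,-1,-1,-1,-1,-1]'

```text
clock: 9.93
tool_pos: [556.9, 253.0, 109.5]
eef_rot: [[-0.998, 0.058, -0.001], [0.058, 0.998, -0.001], [0.001, -0.001, -1.0]]
wrist_force: [0.2, -0.5, -2.6]
gripper_width: 53.6
finger_force: 29.9
```

```bash
python3 - <<'E'
from h import *
s=env.state();print(s['clock'],s['tool_pos'],s['wrist_force'],s['gripper_width'])
print(np.round(s['eef_rot'],3).tolist())
b=env.get_image("side")[...,::-1];w=env.get_image("wrist")[...,::-1];c=env.get_image("scene")[...,::-1]
for n,i in(("w6",w),("side6",b),("scene6",c)):cv2.imwrite(f"pics/{n}.png",i)
cv2.imwrite("pics/c6.png",np.vstack([cv2.resize(w,(480,300)),np.hstack([cv2.resize(b[60:210,190:310],(240,300),interpolation=cv2.INTER_CUBIC),cv2.resize(c[130:280,420:540],(240,300),interpolation=cv2.INTER_CUBIC)])]))
E
```

```text
9.925 [556.85145605 252.96272717 109.49621526] [ 0.18510469 -0.52531394 -2.60636   ] 53.59500261942703
[[-0.998, 0.058, -0.001], [0.058, 0.998, -0.001], [0.001, -0.001, -1.0]]
```

View pics/c6.png

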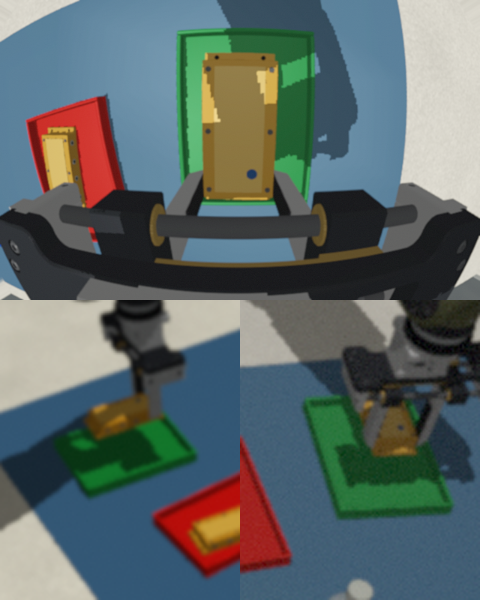

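The module is level over the green tray, and the tray's near outer corners in the wrist view are at full-image pixels (237,41) and (419,44). I'm checking the tray centre from these.

```bash
python3 - <<'E'
from h import *
s=env.state();p=onplane('wrist',[(236,40),(420,43)],22,s)[:,:2];d=p[1]-p[0];w=np.linalg.norm(d);d/=w
n=np.array([d[1],-d[0]]);n*=np.sign(n[0])
print(p.round(1),w.round(1),np.degrees(np.arctan2(n[1],n[0])),(p.mean(0)+100*n).round(1))
E
```

```text
[[409.4 193.1]
 [419.1 343.3]] 150.5 -3.668835335626862 [514.  261.8]
```

Tray width comes out at 150.5 (true 150), centre (514,262) — shift +6 mm in y and lower.

Emit:
arm_command --travel '[[0,0.008,0.06],[0,0.015,0.11],[0,0.015,0.15],[0,0.015,0.17],[0,0.015,0.176],[0,0.015,0.18],[0,0.015,0.183],[0,0.015,0.184],[0,0.015,0.184]]' --rot '[[0,0,0],[0,0,0],[0,0,0],[0,0,0],[0,0,0],[0,0,0],[0,0,0],[0,0,0],[0,0,0]]' --grip '[-1,-1,-1,-1,-1,-1,-1,-1,-1]'

```text
clock: 11.2
tool_pos: [557.7, 258.4, 36.9]
eef_rot: [[-0.998, 0.059, 0.001], [0.059, 0.998, -0.0], [-0.001, -0.0, -1.0]]
wrist_force: [-0.2, 0.1, -1.5]
gripper_width: 53.4
finger_force: 29.9
```

Emit:
arm_command --travel '[[0,0,0.0025],[0,0,0.005],[0,0,0.005]]' --rot '[[0,0,0],[0,0,0],[0,0,0]]' --grip '[-1,-1,-1]'

```text
clock: 11.58
tool_pos: [557.5, 258.3, 34.6]
eef_rot: [[-0.998, 0.059, 0.0], [0.059, 0.998, -0.0], [-0.0, -0.0, -1.0]]
wrist_force: [0.2, -0.1, -1.9]
gripper_width: 54.1
finger_force: 29.9
```

Emit:
arm_command --travel '[[0,0,0.0025],[0,0,0.004],[0,0,0.004]]' --rot '[[0,0,0],[0,0,0],[0,0,0]]' --grip '[-1,-1,-1]'

```text
clock: 11.95
tool_pos: [557.7, 258.4, 33.6]
eef_rot: [[-0.998, 0.059, 0.001], [0.059, 0.998, -0.0], [-0.001, -0.0, -1.0]]
wrist_force: [-2.8, -1.3, 4.6]
gripper_width: 53.9
finger_force: 29.9
```

Floor contact (+4.6 N). Now I'm releasing with a modest opening and retreating.

Emit:
arm_command --travel '[[0,0,0],[0,0,0],[0,0,0],[0,0,0],[0,0,-0.03],[0,0,-0.1],[0,0,-0.2],[0,0,-0.3],[0,0,-0.3],[0,0,-0.3]]' --rot '[[0,0,0],[0,0,0],[0,0,0],[0,0,0],[0,0,0],[0,0,0],[0,0,0],[0,0,0],[0,0,0],[0,0,0]]' --grip '[0.5,0.5,0.5,0.5,0.5,0.5,0.5,0.5,0.5,0.5]'

```text
clock: 13.2
tool_pos: [557.3, 258.3, 152.8]
eef_rot: [[-0.998, 0.059, -0.0], [0.059, 0.998, -0.001], [0.0, -0.001, -1.0]]
wrist_force: [0.1, 0.1, 0.1]
gripper_width: 70.4
finger_force: 0.0
```

```bash
python3 - <<'E'
from h import *
s=env.state();print(s['clock'],s['tool_pos'],s['gripper_width'])
w=env.get_image("wrist")[...,::-1];b=env.get_image("side")[...,::-1]
c=blob(w,*GOLD,(320,180));print(rect('wrist',c,25,s))
cv2.imwrite("pics/c7.png",np.hstack([cv2.resize(w,(480,300)),cv2.resize(b[90:180,200:320],(320,300),interpolation=cv2.INTER_CUBIC)]))
E
```

```text
13.2 [557.2751453  258.29256603 152.83545406] 70.40676674718479
(array([513.7, 260.3]), array([ 54.2, 114.7]), 85.9)
```

View pics/c7.png

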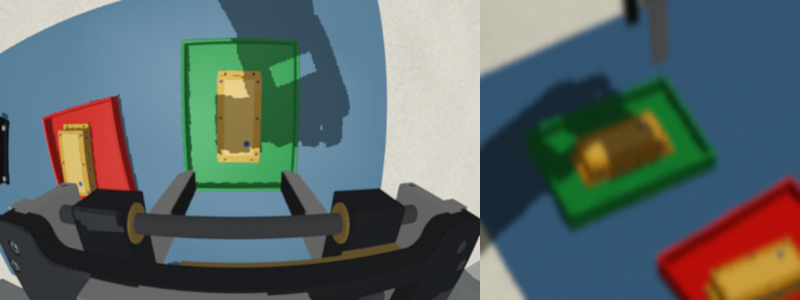

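The module lies flat, lid up, in the middle of the green tray (wrist crop at (239,117), world (514,260)), and the gripper is clear. I'm handing the job in.

```bash
python3 -c "
from plant import env
print(env.job_done())"
```

```text
the job is handed in; nothing more can be done
None
```

The gold module was tipped up in the nest, lifted out by its raised end and laid flat, lid up, in the middle of the green tray; the job was handed in at about 13 s, but no verdict came back.

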